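# Back off the lens collar two turns

### The arm

A 6-joint arm with a two-finger parallel gripper is mounted at the origin on the work surface. World frame = base frame: x ahead of the robot, y to its left, z up, the work surface at z = 0. Lengths are in mm, angles in rad, forces in N, time in s.
With the tool pointing down it reaches from about 275 to 825 mm from the base axis. Payload 4.9 kg.
Tool frame: the origin (TCP) lies at the very end of the fingers, on their centre line; the grasp point (between the pads) lies 19 mm behind it; z points along the fingers, y is the line along which they close (so a half turn about z gives the same grasp; the last joint's range is limited). The gripper opens to 85 mm and grips with 20 to 120 N. Pads are 22 mm wide; open, the fingers measure 114 mm over their backs; the gripper's body (76 mm by 85 mm) begins 54 mm behind the grasp point. The pads swing forward as they close: fully open they stand 13 mm farther back than shut.
Start: joints at [-1.274, 0.326, -0.193, 1.052, 0, 1.437], TCP at [229.692, -499.76, 231.281] pointing down, gripper open.
Joint ranges: [-2.65, 2.65], [-0.97, 1.79], [-1.3, 1.35], [-1.93, 2.1], [-1.47, 1.37], [-3.14, 3.14]. Speed limits (rad/s): [2.57, 2.57, 3.14, 3.14, 3.14, 3.14].

### API

Orientations are given as [roll, pitch, yaw] about the fixed x, y, z axes, in that order (R = Rz(yaw) Ry(pitch) Rx(roll)).
In Python, from bench import * gives the robot as it stands. The module is installed in compiled form; this text tells all that it offers.
- The arm moves only by the tool carry_out, never from a script. Its argument "series" is a list that holds one entry, the list of rows, each a list of 7 numbers: the shift along the tool's x, y, z in mm, then the turn, a rotation vector about the tool's x, y, z in degrees, then the finger opening in mm, from 0 to 85.4. In form: [[[tx, ty, tz, ax, ay, az, gripper], ...]]. A call has 1 to 12 rows; each row shifts and turns the commanded pose from where the row before left it, along the tool's axes as they then stand; what a row does not reach is not made up. A row lasts 1/12 s, in which the tool goes at most 41.7 mm and 7.16 degrees, less where a joint would pass 70% of its speed; a pose out of reach is approached as far as the arm can. A call is refused whole if a number of a shift passes 41.7 or a number of a turn 7.16, either way. A call with a gripper value outside its range is refused whole. The fingers move at their own pace and stop on an object; the grip force is fixed at half the most. Time passes only in rows, so rows that do not move let the fingers close. It gives the time, the measured TCP pose, the force, the opening and the grip force at its end, in the units of the state.
- get_obs(): the state, without advancing time (a new reading comes with each control period).
- capture(name): name is "scene" or "top" or "wrist"; returns a dict with "image" (480x640x3 uint8, blue, green, red), "camera_matrix" (3x3 intrinsics, pixels), "dist_coeffs" ([k1, k2, p1, p2, k3] as OpenCV has them; the pictures are not rectified), "cam_to_world" (4x4, takes a point from camera to world coordinates). Camera axes: x right, y down, z forward; pixel columns grow to the right and rows downward; lengths in mm; the calibration is good to about 2 mm. A picture is of the moment at which its call begins. There is no depth.
- job_done(): hands the job in; it is judged then, once.
Trained networks look in the newest picture that a camera, given by its name, has taken for a name from the list of things; names that differ only in an ending like _2 or _b are one class to them, and where a whole thing is asked for, a point or a joint stands for the part that bears it (a point fixed in the world has none). Each returns a list of dicts, best first, with "conf" (0 to 1); they miss things now and then, are a little off and sometimes report something else, mostly with a low value. They report only what shows in the picture. A call takes as long as a camera call. They do not tell look-alikes from the thing itself.
- boxes_of(camera, thing): "xy" ([column, row] in pixels, amid what is visible of it).
- regions_of(camera, thing): "pixels" (480x640 bool, what is visible of it) and "xy" ([column, row] in pixels, amid what is visible of it).
- spot_point(camera, thing): "xy" ([column, row] in pixels: a listed point, or the origin of a listed thing).
The state is a dict: "t": time; "joint_pos": joint angles; "qvel": joint speeds; "effort": joint torques, N m; "eef_pos": TCP position; "tool_rot": TCP orientation; "wrist_force": force on the tool from outside, world axes, zero at the start; "torque": the same for the moment, N m; "opening": finger opening in mm; "finger_force": force on a finger pad.
Only numpy, scipy, OpenCV 4.12 (cv2) and the standard library are available. Lean on these libraries where they do the work, as an engineer would, in place of code of your own. Each camera call takes 0.05 s, during which the arm holds its last target. There are 200 camera calls.

### The job

Loosen the knurled locking collar around the long (taller) projection lens by two full turns anticlockwise from tight, rolling it round with a fingertip against its rim, and leave it there, its index line back at about the mark on its mount. Grasp and lift nothing: the lens stays standing in its seat, the short lens's collar stays tight, and everything else on the bench is left where it is.

Things in the scene. Friction and masses are not known exactly. Their poses are not given: they have to be found in the camera images.
- long_collar (a joint): turn of the long-lens collar on its upright axis, rad: 0 = tight (the start; a stop bars tightening), grows anticlockwise from above (loosening), 6.283 a turn, stop at 25.1. Light steady friction (0.06 N m, some 1.3 N at the rim): it stays where it is left and does not rise as it turns
- long_collar_top (a point): on the long-lens collar's axis, at its top face, 63 mm above the table; x, y turn with the collar, z up. Collar: dark steel ring, 93 mm across the knurl, 58 mm inside, 16 mm high, underside 47 mm above the table. Knurl: 30 upright round ribs standing 3 mm proud. Bright index line on top along its own -x. A fingertip can reach past the rim from above all round
- long_mount: fixed upright lens mount of the long lens: grey base disc 110 mm across, 12 mm high, then a pillar 76 mm across (narrower than the collar) up to 46 mm. Origin on its axis at the table, z up. A black line on the base disc along its own -x marks where the collar's index line points when tight. Place and yaw vary; the long and short mounts may change places
- short_collar (a joint): turn of the short-lens collar on its upright axis, rad: 0 = tight (the start; a stop bars tightening), grows anticlockwise from above (loosening), 6.283 a turn, stop at 25.1. Light steady friction (0.06 N m, some 1.3 N at the rim): it stays where it is left and does not rise as it turns
- short_collar_top (a point): on the short-lens collar's axis, at its top face, 63 mm above the table; x, y turn with the collar, z up. Collar: dark steel ring, 93 mm across the knurl, 58 mm inside, 16 mm high, underside 47 mm above the table. Knurl: 30 upright round ribs standing 3 mm proud. Bright index line on top along its own -x. A fingertip can reach past the rim from above all round
- short_mount: fixed upright lens mount of the short lens: grey base disc 110 mm across, 12 mm high, then a pillar 76 mm across (narrower than the collar) up to 46 mm. Origin on its axis at the table, z up. A black line on the base disc along its own -x marks where the collar's index line points when tight. Place and yaw vary; the long and short mounts may change places
- long_lens: loose long projection lens, 150 g, standing upright in its collar: foot 53 mm across and 14 mm high, then a black barrel 36 mm across; 52 mm tall in all, its top 98 mm above the table. Origin at the centre of its underside, 46 mm above the table
- short_lens: loose short projection lens, 150 g, standing upright in its collar: foot 53 mm across and 14 mm high, then a black barrel 44 mm across; 24 mm tall in all, its top 70 mm above the table. Origin at the centre of its underside, 46 mm above the table
- ring_gauge: bystander: a plain steel ring gauge lying flat, 42 mm across, 16 mm high, between the two mounts; origin at the centre of its underside
- plug_gauge: bystander: a steel plug gauge standing upright, 26 mm across, 70 mm high, beyond the mounts; origin at the centre of its underside
- gauge_block: bystander: a steel gauge block, 35 x 12 mm, 30 mm high, on the robot's side of the mounts; origin at the centre of its underside
- lens_cap: bystander: a black round lens cap, 48 mm across, 12 mm high, on the robot's side of the mounts; origin at the centre of its underside
- cleaner: bystander: a small white bottle, 44 mm across, 95 mm high, standing beyond the mounts; origin at the centre of its underside
- caliper: bystander: a caliper lying flat, 200 mm long, 12 mm high, on the left; origin at the centre of its underside
- brush: bystander: a dust brush lying flat, 160 mm long, on the right; origin at the centre of its underside
Not all that is in view belongs to the job. What is shaped like the short_lens but blue or orange is not meant. Leave any brown look-alike of the short_mount alone.

How it is judged:
By the outcome, as a careful person would: the job done as asked, in the order asked, and still so for the second after the job is handed in, with the robot touching nothing.
It also fails if it takes over 58 s, if anything falls off the work surface, if the arm or the gripper's body presses on something with over 40 N, if the wrist force passes 120 N, or if a joint passes its speed limit or range.

## Working session

There is one attempt and no reset: what is moved stays moved. The work goes in short steps, Python scripts to look and compute and a tool call to move; the robot and the scene stay as the last step left them, time stands still between calls to the robot, and variables do not carry over. Pictures are saved under pics/ and viewed, at most 10 in all, crops included, and the job is handed in when it is done.

Besides the shell and the picture viewer there is one more tool, called after "Request:" as a command line: name --argument value ..., lists and objects as JSON in quotes. carry_out: Moves the arm, as the interface text tells. Its arguments: {"type":"object","properties":{"series":{"type":"array","items":{"type":"array","items":{"type":"array","items":{"type":"number"}}}}},"required":["series"]}

```bash
mkdir -p pics; cat > h.py <<'E'
from bench import *
import numpy as np, cv2
def ray(c,xy,z):
    n=cv2.undistortPoints(np.array([[xy]],float),c["camera_matrix"],np.array(c["dist_coeffs"],float))[0,0]
    T=np.array(c["cam_to_world"]);d=T[:3,:3]@[n[0],n[1],1];o=T[:3,3]
    return o+d*(z-o[2])/d[2]
def proj(c,P):
    T=np.linalg.inv(np.array(c["cam_to_world"]))
    return cv2.projectPoints(np.array(P,float).reshape(-1,1,3),cv2.Rodrigues(T[:3,:3])[0],T[:3,3],np.array(c["camera_matrix"],float),np.array(c["dist_coeffs"],float))[0][:,0]
E
python3 - <<'E'
from h import *
for n in ["top","scene"]:
    c=capture(n);cv2.imwrite(f"pics/{n}0.png",c["image"])
    for t,z in [("long_collar_top",63),("short_collar_top",63),("long_mount",0),("short_mount",0),("long_lens",46),("short_lens",46),("plug_gauge",0),("cleaner",0),("ring_gauge",0),("gauge_block",0),("lens_cap",0)]:
        for d in spot_point(n,t)[:3]: print(n,t,round(d["conf"],2),np.round(d["xy"]),np.round(ray(c,d["xy"],z)))
o=get_obs();print(o["t"],o["eef_pos"],o["tool_rot"],o["opening"])
E
```

```text
top long_collar_top 0.91 [269. 282.] [498. 133.  63.]
top short_collar_top 0.95 [400. 262.] [ 519. -160.   63.]
top short_collar_top 0.83 [470. 202.] [ 647. -335.   63.]
top long_mount 0.93 [276. 288.] [489. 123.   0.]
top short_mount 0.79 [390. 268.] [ 517. -146.    0.]
top short_mount 0.74 [460. 213.] [ 640. -328.    0.]
top long_lens 0.89 [273. 288.] [486. 125.  46.]
top short_lens 0.8 [399. 208.] [ 650. -175.   46.]
top short_lens 0.65 [412. 328.] [ 375. -173.   46.]
top short_lens 0.6 [397. 264.] [ 518. -155.   46.]
top plug_gauge 0.75 [335. 203.] [686. -29.   0.]
top cleaner 0.83 [251. 193.] [729. 174.   0.]
top cleaner 0.37 [272. 289.] [490. 135.   0.]
top ring_gauge 0.59 [333. 277.] [507. -10.   0.]
top ring_gauge 0.57 [480. 270.] [ 497. -358.    0.]
top gauge_block 0.65 [399. 261.] [ 533. -169.    0.]
top gauge_block 0.62 [287. 340.] [369. 105.   0.]
top lens_cap 0.78 [370. 348.] [339. -83.   0.]
scene long_collar_top 0.86 [352. 190.] [484. 135.  63.]
scene short_collar_top 0.81 [182. 345.] [ 644. -324.   63.]
scene short_collar_top 0.71 [238. 256.] [ 523. -160.   63.]
scene long_mount 0.76 [348. 216.] [489. 124.   0.]
scene short_mount 0.92 [186. 369.] [ 643. -328.    0.]
scene short_mount 0.88 [245. 275.] [ 516. -149.    0.]
scene long_lens 0.7 [350. 199.] [488. 127.  46.]
scene short_lens 0.96 [240. 264.] [ 528. -160.   46.]
scene short_lens 0.73 [268. 332.] [ 685. -196.   46.]
scene short_lens 0.61 [197. 236.] [ 413. -194.   46.]
scene plug_gauge 0.56 [344. 299.] [672. -29.   0.]
scene cleaner 0.95 [438. 271.] [722. 167.   0.]
scene ring_gauge 0.74 [303. 240.] [497.  -0.   0.]
scene ring_gauge 0.47 [308. 192.] [366. 100.   0.]
scene gauge_block 0.46 [307. 195.] [377.  90.   0.]
scene lens_cap 0.86 [232. 218.] [352. -89.   0.]
1.2 [ 229.69426507 -499.75273483  231.31229285] [3.14155651e+00 2.16846705e-05 4.30782206e-01] 85.11294984820412
```

View pics/top0.png

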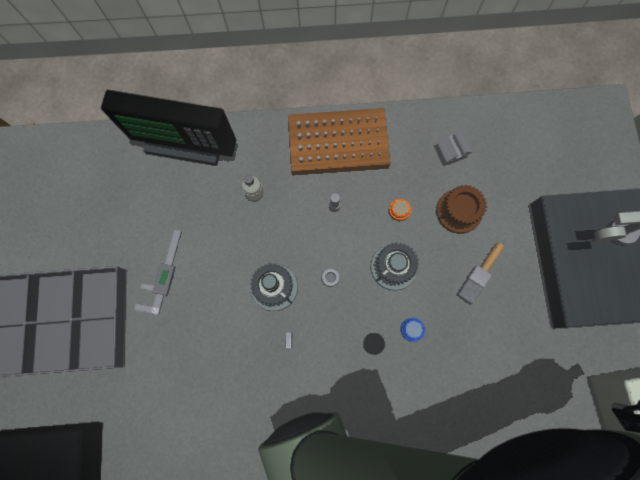

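View pics/scene0.png

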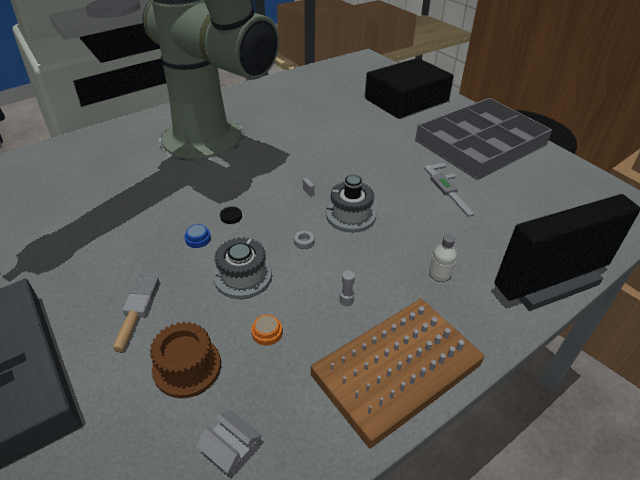

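The long lens is the tall, narrow black barrel at top (270,284) / scene (352,190). The short lens's mount is at top (398,264). The brown look-alike at (462,208) and the blue and orange lenses are decoys. I'll hover beside the long mount with the fingers shut, then confirm with an enlarged crop.

Request:
carry_out --series '[[[30,-26.6,0,0,0,0,0],[30,-26.6,0,0,0,0,0],[30,-26.6,0,0,0,0,0],[30,-26.6,0,0,0,0,0],[30,-26.6,0,0,0,0,0],[30,-26.6,0,0,0,0,0],[30,-26.6,0,0,0,0,0],[30,-26.6,0,0,0,0,0],[30,-26.6,0,0,0,0,0],[30,-26.6,0,0,0,0,0],[30,-26.6,0,0,0,0,0],[30,-26.6,0,0,0,0,0]]]'

```text
t: 2.2
eef_pos: [424.0, -57.5, 231.6]
tool_rot: [3.141, -0.001, 0.431]
wrist_force: [0.1, -0.3, -0.6]
opening: 0.0
finger_force: 0.0
```

```bash
python3 - <<'E'
from h import *
o=get_obs();print(o["t"],o["eef_pos"],o["tool_rot"],o["opening"],o["joint_pos"])
c=capture("wrist");cv2.imwrite("pics/w1.png",c["image"])
T=c["cam_to_world"];print(np.round(T,2))
for n in ["wrist","top","scene"]:
    if n!="wrist": c=capture(n)
    for t,z in [("long_collar_top",63),("long_mount",0),("long_lens",46)]:
        for d in spot_point(n,t)[:2]: print(n,t,round(d["conf"],2),np.round(d["xy"]),np.round(ray(c,d["xy"],z),1))
    if n=="top": cv2.imwrite("pics/t1.png",cv2.resize(c["image"][220:340,200:440],None,fx=3.3,fy=3.3,interpolation=cv2.INTER_CUBIC))
E
```

```text
2.2 [424.00730426 -57.48551191 231.63246157] [ 3.14084309e+00 -6.87554484e-04  4.30712574e-01] 0.032254337781444854 [-3.07556994e-01  9.81354018e-02 -4.85295860e-01  9.86352060e-01
 -9.16758117e-05  2.40332330e+00]
[[ 4.2000e-01 -8.7000e-01 -2.5000e-01  4.8732e+02]
 [-9.1000e-01 -4.0000e-01 -1.2000e-01 -2.9420e+01]
 [ 0.0000e+00  2.7000e-01 -9.6000e-01  3.7533e+02]
 [ 0.0000e+00  0.0000e+00  0.0000e+00  1.0000e+00]]
wrist long_collar_top 0.7 [143. 192.] [388.9  74.8  63. ]
wrist long_mount 0.56 [157.  52.] [490.5 125.5   0. ]
wrist long_lens 0.85 [132.  42.] [489.4 126.9  46. ]
top long_collar_top 0.69 [273. 282.] [496.1 123.8  63. ]
top long_mount 0.91 [273. 286.] [494.5 131.6   0. ]
top long_lens 0.83 [275. 286.] [488.8 121.   46. ]
scene long_collar_top 0.77 [352. 192.] [488.9 129.3  63. ]
scene long_collar_top 0.39 [239. 262.] [ 536.3 -166.3   63. ]
scene long_mount 0.68 [349. 218.] [495.4 120.8   0. ]
scene long_lens 0.57 [351. 197.] [483.6 131.5  46. ]
```

View pics/w1.png

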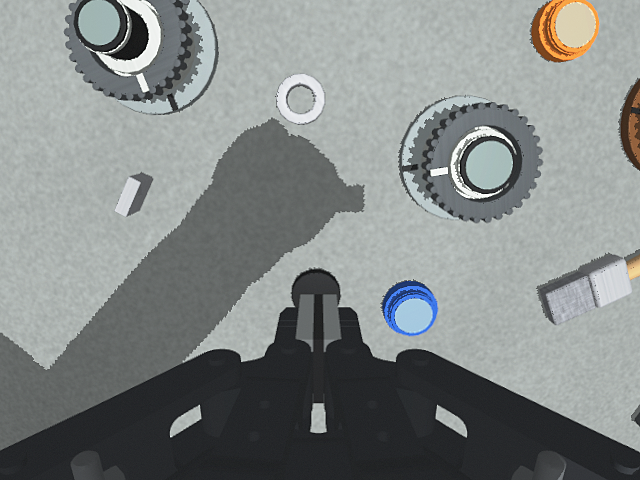

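View pics/t1.png

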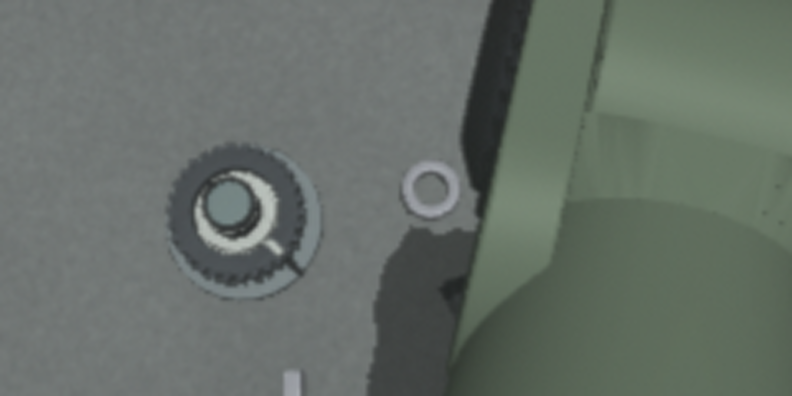

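The wrist view confirms it. The tall narrow barrel with its collar is at (102,25)–(145,60), with its index line at (143,83) lined up with the black mark at (172,103). The short lens's collar is at (485,160), and the decoys are blue (410,310), orange (568,28) and brown at the right edge. I'll move closer to measure the axis precisely.

Request:
carry_out --series '[[[18.5,-35,0,0,0,0,0],[18.5,-35,0,0,0,0,0],[18.5,-35,0,0,0,0,0],[18.5,-35,0,0,0,0,0],[0,0,0,0,0,0,0]]]'

```text
t: 3.22
eef_pos: [432.2, 103.8, 231.4]
tool_rot: [-3.139, -0.002, 0.438]
wrist_force: [0.1, -0.9, 0.4]
opening: -0.2
finger_force: 0.0
```

```bash
cat > fit.py <<'E'
from h import *
import sys
def circ(a,r,z,n=90):
    t=np.linspace(0,2*np.pi,n,endpoint=False);return np.c_[a[0]+r*np.cos(t),a[1]+r*np.sin(t),np.full(n,z)]
E
python3 - <<'E'
from fit import *
from scipy.optimize import minimize
o=get_obs();print(o["t"],o["eef_pos"],o["tool_rot"],o["joint_pos"])
c=capture("wrist");im=c["image"];print(np.round(c["camera_matrix"]))
for t,z in [("long_collar_top",63),("long_mount",0),("long_lens",46)]:
    for d in spot_point("wrist",t)[:1]: print(t,round(d["conf"],2),np.round(d["xy"]),np.round(ray(c,d["xy"],z),1))
# IoU fit of the mount+collar outline is sensitive; use bright lens-top disc, white seat hole, base disc rim
for th in ["long_mount","long_collar","long_lens"]:
    for d in regions_of("wrist",th)[:1]:
        m=d["pixels"].astype(np.uint8)
        hu=cv2.convexHull(cv2.findNonZero(m)); print(th,d["conf"],m.sum(),d["xy"])
        def model(a):
            P={"long_mount":[circ(a,55,12)],"long_collar":[circ(a,46.5,63),circ(a,46.5,47)],"long_lens":[circ(a,18,98),circ(a,26.5,60)]}[th]
            q=proj(c,np.vstack(P)).astype(np.float32);h=cv2.convexHull(q)
            k=np.zeros(m.shape,np.uint8);cv2.fillConvexPoly(k,np.round(h*16).astype(int),1,shift=4);return k
        f=lambda a:(model(a)&m).sum()/-max(1,(model(a)|m).sum()) if th!="x" else 0
        hm=np.zeros_like(m);cv2.fillConvexPoly(hm,hu,1)
        g=lambda a:-(model(a)&hm).sum()/(model(a)|hm).sum()
        r=minimize(g,[488,126],method="Nelder-Mead",options=dict(initial_simplex=[[480,120],[496,122],[488,134]]))
        print(th,r.x,r.fun)
a=[489,126]
big=im.copy()
for r,z,col in [(55,12,(0,255,0)),(46.5,63,(0,0,255)),(18,98,(255,0,0))]:
    for p in proj(c,circ(a,r,z)): cv2.circle(big,tuple(int(v) for v in np.round(p)),1,col,-1)
cv2.imwrite("pics/w2.png",im);cv2.imwrite("pics/w2o.png",big)
E
```

```text
3.2167 [432.16105509 103.8357565  231.44320054] [-3.13910465e+00 -1.79638399e-03  4.37952325e-01] [ 0.06738356  0.12956262 -0.44943696  0.99102332  0.00296968  2.7710228 ]
[[408.   0. 318.]
 [  0. 408. 245.]
 [  0.   0.   1.]]
long_lens 0.92 [325. 138.] [492.3 124.7  46. ]
long_mount 0.73 8933 [307.7, 101.9]
long_mount [381.   141.75] 0.0
long_collar 0.67 3482 [606.4, 260.0]
long_collar [480. 120.] 0.0
long_lens 0.96 3914 [321.8, 137.1]
long_lens [434.  117.5] 0.0<stdin>:18: RuntimeWarning: overflow encountered in scalar negative
```

View pics/w2o.png

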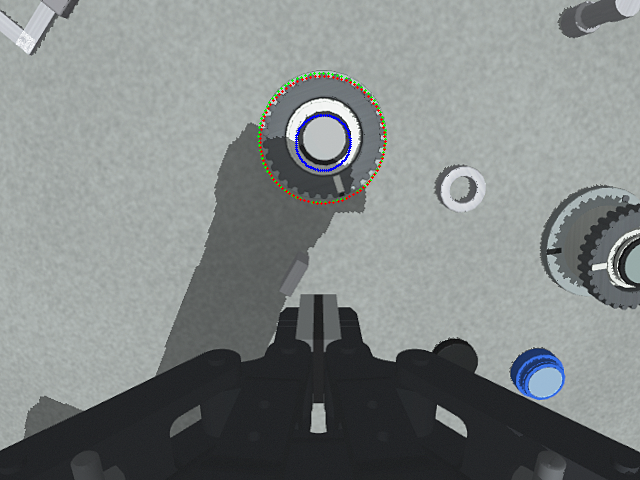

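```bash
cat > axis.py <<'E'
from fit import *
from scipy.optimize import minimize
def mask(c,Ps,shape=(480,640)):
    k=np.zeros(shape,np.uint8)
    for P in Ps: cv2.fillConvexPoly(k,np.round(cv2.convexHull(proj(c,P).astype(np.float32))*16).astype(int),1,shift=4)
    return k.astype(bool)
E
python3 - <<'E'
from axis import *
c=capture("wrist")
for th in ["long_mount","long_collar"]:
    for d in regions_of("wrist",th)[:3]:
        m=d["pixels"];print(th,round(d["conf"],2),m.sum(),np.round(d["xy"]))
m=max(regions_of("wrist","long_mount"),key=lambda d:-abs(d["xy"][0]-320))["pixels"].astype(np.uint8)
# silhouette = mount+collar+lens filled
h=np.zeros_like(m);cv2.fillConvexPoly(h,cv2.convexHull(cv2.findNonZero(m)),1);h=h.astype(bool)
g=lambda a:-float((k:=mask(c,[circ(a,55,12),circ(a,46.5,63)]))[h].sum())/float((k|h).sum())
r=minimize(g,[488,126],method="Nelder-Mead",options=dict(initial_simplex=[[482,120],[496,122],[488,134]]));print(r.x,r.fun)
# fingertip size at the TCP depth
o=get_obs();p=o["eef_pos"];print(o["t"],proj(c,[p]))
for x in (300,340,288,356):
    q=ray(c,(x,296),p[2])-p;y=o["tool_rot"][2];print(x,np.round([q@[np.cos(y),np.sin(y),0],q@[np.sin(y),-np.cos(y),0]],1))
q0=np.array(ray(c,(340,185),63));
im=c["image"][60:215,245:400];cv2.imwrite("pics/w3.png",cv2.resize(im,None,fx=3.8,fy=3.8,interpolation=cv2.INTER_CUBIC))
E
```

```text
long_mount 0.93 8934 [313.  98.]
long_collar 0.86 7339 [319.  96.]
[491.69966728 126.73814322] -0.9794525741147926
3.7667 [[313.5126489  314.75902567]]
300 [ 7.8 -5.1]
340 [ 7.8 10.1]
288 [ 7.8 -9.7]
356 [ 7.8 16.2]
```

View pics/w3.png

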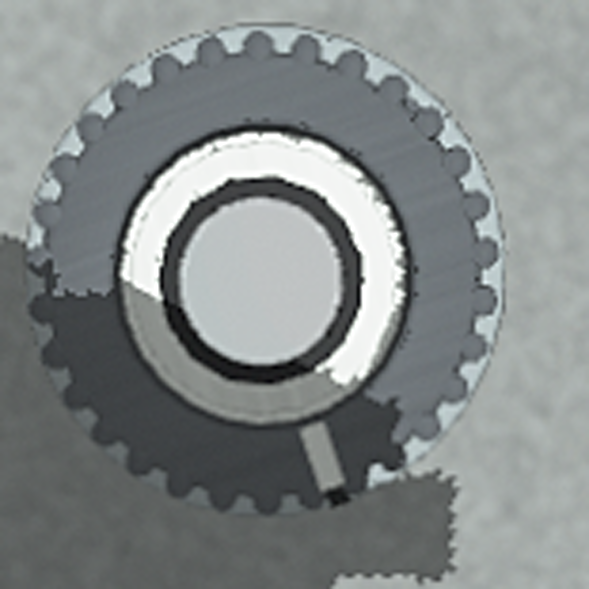

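Request:
carry_out --series '[[[-2.4,-28.5,0,0,0,0,0],[0,0,36,0,0,0,0],[0,0,36,0,0,0,0],[0,0,36,0,0,0,0],[0,0,36,0,0,0,0],[0,0,37,0,0,0,0],[0,0,0,0,0,0,0]]]'

```text
t: 4.35
eef_pos: [413.4, 122.7, 45.1]
tool_rot: [-3.138, 0.01, 0.43]
wrist_force: [-1.0, -0.6, 0.9]
opening: 0.3
finger_force: 0.0
```

Request:
carry_out --series '[[[3,-6,-3,0,0,0,0],[6,2,0,0,0,0,0],[0,0,0,0,0,0,0]]]'

```text
t: 4.6
eef_pos: [428.6, 131.7, 56.0]
tool_rot: [3.14, -0.006, 0.431]
wrist_force: [0.8, -0.7, 0.0]
opening: 0.0
finger_force: 0.0
```

Request:
carry_out --series '[[[0,0,0,0,0,0,0],[0,0,0,0,0,0,0]]]'

```text
t: 4.77
eef_pos: [426.3, 131.3, 55.0]
tool_rot: [3.14, -0.003, 0.431]
wrist_force: [0.3, -0.1, 0.0]
opening: -0.1
finger_force: 0.0
```

```bash
python3 -c "
from h import *
for i in range(4):
  o=get_obs();print(o['t'],np.round(o['eef_pos'],1),np.round(o['qvel'],2)); capture('wrist')"
```

```text
4.7667 [426.3 131.3  55. ] [-0.    0.01 -0.02 -0.01  0.   -0.  ]
4.8167 [425.8 131.2  54.6] [-0.    0.01 -0.01 -0.   -0.   -0.  ]
4.8667 [425.4 131.1  54.3] [ 0.    0.01 -0.01 -0.    0.   -0.  ]
4.9167 [425.1 131.   54. ] [-0.    0.01 -0.   -0.   -0.   -0.  ]
```

Request:
carry_out --series '[[[2.1,1.8,2,0,0,0,0],[2.1,1.8,2,0,0,0,0],[2.1,1.8,0,0,0,0,0],[0,0,0,0,0,0,0]]]'

```text
t: 5.3
eef_pos: [432.8, 128.6, 49.0]
tool_rot: [-3.141, 0.001, 0.43]
wrist_force: [0.3, 0.2, -0.1]
opening: 0.3
finger_force: 0.0
```

Request:
carry_out --series '[[[-2.8,6.4,0,0,0,-7,0],[-2.8,6.4,0,0,0,-7,0],[-2.8,6.4,0,0,0,-7,0],[-2.8,6.4,0,0,0,-7,0]]]'

```text
t: 5.63
eef_pos: [438.1, 101.3, 49.1]
tool_rot: [-3.141, 0.0, 0.926]
wrist_force: [-0.5, -0.3, 0.1]
opening: -0.1
finger_force: 0.0
```

```bash
cat > st.py <<'E'
from axis import *
A=np.array([490.5,126.4])
o=get_obs();p=np.array(o["eef_pos"]);y=o["tool_rot"][2];d=A-p[:2]
print(o["t"],"R",np.hypot(*d),"az",np.degrees(np.arctan2(-d[1],-d[0])),"axis in tool",d@[np.cos(y),np.sin(y)],d@[np.sin(y),-np.cos(y)],"z",p[2],"yaw",y,"q6",o["joint_pos"][5],"F",np.round(o["wrist_force"],1))
E
python3 st.py; python3 - <<'E'
from h import *
c=capture("wrist");A=(490.5,126.4)
u,v=proj(c,[[*A,63]])[0];print(u,v)
cv2.imwrite("pics/w4.png",c["image"])
E
```

```text
5.6333 R 58.14316450917428 az -154.37779720736648 axis in tool 51.61618109549095 26.765601585960766 z 49.13022236398296 yaw 0.9255695136814228 q6 2.278788297259858 F [-0.5 -0.3  0.1]
398.4973746443677 185.14407594189964
```

View pics/w4.png

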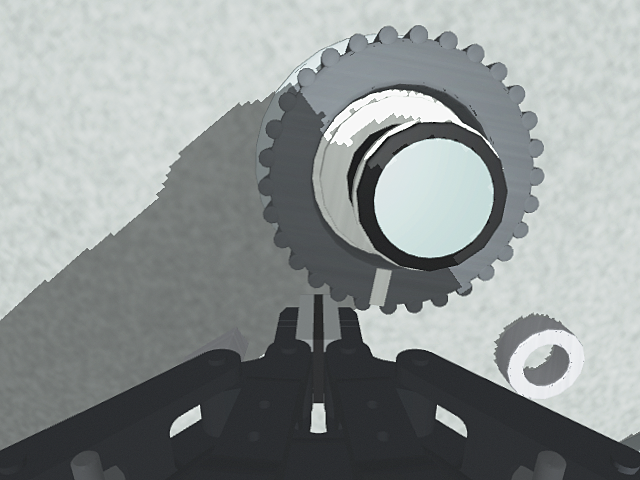

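```bash
cat > idx.py <<'E'
from axis import *
A=np.array([490.5,126.4])
def index(c,rad=np.arange(32,40,.5),z=63):
    t=np.radians(np.arange(0,360,.5));g=cv2.cvtColor(c["image"],cv2.COLOR_BGR2GRAY).astype(np.float32)
    P=np.stack([A[0]+np.outer(rad,np.cos(t)),A[1]+np.outer(rad,np.sin(t)),np.full((len(rad),len(t)),z)],-1)
    q=proj(c,P).reshape(len(rad),len(t),2).astype(np.float32)
    s=np.median(cv2.remap(g,q[...,0],q[...,1],cv2.INTER_LINEAR),0)
    # narrow-bright: minus local median over 30 deg
    b=np.array([np.median(np.take(s,range(i-30,i+31),mode="wrap")) for i in range(720)])
    d=np.convolve(np.r_[(s-b)[-4:],s-b,(s-b)[:4]],np.ones(9)/9,"valid")
    k=np.argsort(d)[::-1];out=[]
    for i in k:
        if all(min(abs(i/2-a),360-abs(i/2-a))>10 for a,_ in out): out.append((i/2,round(float(d[i]),1)))
        if len(out)==3: return out
E
python3 - <<'E'
from idx import *
for n in ["wrist","top","scene"]: print(n,index(capture(n)))
c=capture("wrist");d=ray(c,(380,288),63)[:2]-A;print(np.degrees(np.arctan2(d[1],d[0])),np.hypot(*d))
for u in [(340,296),(300,296),(355,303),(331,299)]:
    q=ray(c,u,56)[:2]-A;print(u,np.hypot(*q),np.degrees(np.arctan2(q[1],q[0])))
E
```

```text
wrist [(np.float64(224.5), 93.9), (np.float64(277.5), 4.3), (np.float64(296.0), 4.1)]
top [(np.float64(10.0), 2.2), (np.float64(304.0), 1.3), (np.float64(42.5), 1.0)]
scene [(np.float64(162.5), 35.7), (np.float64(111.5), 33.9), (np.float64(220.5), 31.5)]
-134.12093719802053 35.34182205672483
(340, 296) 44.54359011144634 -150.40101550454
(300, 296) 51.94214522775551 -165.30102843279755
(355, 303) 45.36432657767208 -142.5956796798395
(331, 299) 46.963157471709124 -153.49815270037305
```

Request:
carry_out --series '[[[2.2,1.2,0,0,0,0,0],[-2.75,6.2,0,0,0,-7,0],[-2.75,6.2,0,0,0,-7,0],[-2.75,6.2,0,0,0,-7,0],[-2.75,6.2,0,0,0,-7,0]]]'

```text
t: 6.3
eef_pos: [456.4, 82.2, 48.9]
tool_rot: [-3.139, -0.0, 1.414]
wrist_force: [-2.8, 1.4, 0.1]
opening: -0.1
finger_force: 1.0
```

```bash
python3 st.py; python3 - <<'E'
from idx import *
c=capture("wrist");print(index(c))
E
```

```text
6.3 R 55.80830741080382 az -127.710740597481 axis in tool 48.946714788357035 26.81018999347099 z 48.92286342196729 yaw 1.4137280003046333 q6 1.7463665251889484 F [-2.8  1.4  0.1]
[(np.float64(243.5), 96.5), (np.float64(336.0), 13.0), (np.float64(318.5), 12.8)]
```

Request:
carry_out --series '[[[-2.75,6.2,0,0,0,-7,0],[-2.75,6.2,0,0,0,-7,0],[-2.75,6.2,0,0,0,-7,0],[-2.75,6.2,0,0,0,-7,0],[-2.75,6.2,0,0,0,-7,0],[-2.75,6.2,0,0,0,-7,0],[-2.75,6.2,0,0,0,-7,0],[-2.75,6.2,0,0,0,-7,0],[-2.75,6.2,0,0,0,-7,0],[-2.75,6.2,0,0,0,-7,0],[-2.75,6.2,0,0,0,-7,0],[-2.75,6.2,0,0,0,-7,0]]]'

```text
t: 7.35
eef_pos: [532.6, 87.5, 49.2]
tool_rot: [-3.138, 0.002, 2.876]
wrist_force: [1.9, -4.1, -3.1]
opening: -0.0
finger_force: 2.0
```

```bash
python3 st.py; python3 - <<'E'
from idx import *
c=capture("wrist");print(index(c))
E
```

```text
7.35 R 57.37109143872499 az -42.721401538019364 axis in tool 50.893591168947935 26.48177695696662 z 49.23969116479271 yaw 2.8757474187672787 q6 0.29409351065664996 F [ 1.9 -4.1 -3.1]
[(np.float64(326.5), 91.1), (np.float64(95.5), 36.1), (np.float64(34.0), 10.1)]
```

Request:
carry_out --series '[[[-1.9,6.7,0,0,0,-7,0],[-2.75,6.2,0,0,0,-7,0],[-2.75,6.2,0,0,0,-7,0],[-2.75,6.2,0,0,0,-7,0],[-2.75,6.2,0,0,0,-7,0],[-2.75,6.2,0,0,0,-7,0],[-2.75,6.2,0,0,0,-7,0],[-2.75,6.2,0,0,0,-7,0],[-2.75,6.2,0,0,0,-7,0],[-2.75,6.2,0,0,0,-7,0],[-2.75,6.2,0,0,0,-7,0],[-2.75,6.2,0,0,0,-7,0]]]'

```text
t: 8.4
eef_pos: [533.8, 165.1, 49.6]
tool_rot: [-3.138, 0.003, -1.942]
wrist_force: [3.8, 1.3, -3.4]
opening: 0.1
finger_force: 2.7
```

```bash
python3 st.py; python3 - <<'E'
from idx import *
c=capture("wrist");print(index(c))
E
```

```text
8.4 R 58.1140223832687 az 41.7621030117912 axis in tool 51.7885087989937 26.36645508860847 z 49.6077967923969 yaw -1.9417911862303456 q6 -1.03254425113656 F [ 3.8  1.3 -3.4]
[(np.float64(50.0), 83.4), (np.float64(102.5), 2.9), (np.float64(319.5), 1.9)]
```

Request:
carry_out --series '[[[-2.0,6.6,0,0,0,-7,0],[-2.75,6.2,0,0,0,-7,0],[-2.75,6.2,0,0,0,-7,0],[-2.75,6.2,0,0,0,-7,0],[-2.75,6.2,0,0,0,-7,0],[-2.75,6.2,0,0,0,-7,0],[-2.75,6.2,0,0,0,-7,0],[-2.75,6.2,0,0,0,-7,0],[-2.75,6.2,0,0,0,-7,0],[-2.75,6.2,0,0,0,-7,0],[-2.75,6.2,0,0,0,-7,0],[-2.75,6.2,0,0,0,-7,0]]]'

```text
t: 9.45
eef_pos: [457.6, 172.6, 49.6]
tool_rot: [-3.14, -0.001, -0.477]
wrist_force: [2.0, 0.9, -1.3]
opening: -0.3
finger_force: 0.8
```

```bash
python3 st.py; python3 - <<'E'
from idx import *
c=capture("wrist");print(index(c))
E
```

```text
9.45 R 56.706600408516046 az 125.43612175591474 axis in tool 50.41273756935489 25.96525410340648 z 49.61573988967845 yaw -0.47670161555945456 q6 -2.455885513565337 F [ 2.   0.9 -1.3]
[(np.float64(136.0), 83.1), (np.float64(223.0), 2.0), (np.float64(243.0), 1.9)]
```

Request:
carry_out --series '[[[-13.3,-6.9,0,0,0,0,0],[4.5,-7.5,0,0,0,7,0],[4.5,-7.5,0,0,0,7,0],[4.5,-7.5,0,0,0,7,0],[4.5,-7.5,0,0,0,7,0],[4.5,-7.5,0,0,0,7,0],[4.5,-7.5,0,0,0,7,0],[4.5,-7.5,0,0,0,7,0],[4.5,-7.5,0,0,0,7,0],[4.5,-7.5,0,0,0,7,0],[4.5,-7.5,0,0,0,7,0],[4.5,-7.5,0,0,0,7,0]]]'

```text
t: 10.5
eef_pos: [537.8, 179.2, 49.1]
tool_rot: [3.141, 0.0, -1.834]
wrist_force: [0.1, 0.3, -0.1]
opening: 0.1
finger_force: 0.0
```

```bash
python3 st.py; python3 - <<'E'
from idx import *
c=capture("wrist");print(index(c))
E
```

```text
10.5 R 70.90323923666313 az 48.10864546118231 axis in tool 63.29466577706541 31.95394527161038 z 49.13191089919889 yaw -1.8344229320182843 q6 -1.1159614463519973 F [ 0.1  0.3 -0.1]
[(np.float64(138.0), 81.2), (np.float64(154.0), 3.3), (np.float64(34.0), 2.2)]
```

Collar unmoved on the way back (138°). Continuing the back-orbit.

Request:
carry_out --series '[[[4.5,-7.5,0,0,0,7,0],[4.5,-7.5,0,0,0,7,0],[4.5,-7.5,0,0,0,7,0],[4.5,-7.5,0,0,0,7,0],[4.5,-7.5,0,0,0,7,0],[4.5,-7.5,0,0,0,7,0],[4.5,-7.5,0,0,0,7,0],[4.5,-7.5,0,0,0,7,0],[4.5,-7.5,0,0,0,7,0],[4.5,-7.5,0,0,0,7,0],[4.5,-7.5,0,0,0,7,0],[4.5,-7.5,0,0,0,7,0]]]'

```text
t: 11.55
eef_pos: [547.6, 83.6, 49.2]
tool_rot: [3.141, -0.001, 2.986]
wrist_force: [-0.4, 0.9, -0.4]
opening: 0.1
finger_force: 0.0
```

Request:
carry_out --series '[[[4.5,-7.5,0,0,0,7,0],[4.5,-7.5,0,0,0,7,0],[4.5,-7.5,0,0,0,7,0],[4.5,-7.5,0,0,0,7,0],[4.5,-7.5,0,0,0,7,0],[4.5,-7.5,0,0,0,7,0],[4.5,-7.5,0,0,0,7,0],[4.5,-7.5,0,0,0,7,0],[4.5,-7.5,0,0,0,7,0],[4.5,-7.5,0,0,0,7,0],[4.5,-7.5,0,0,0,7,0],[4.5,-7.5,0,0,0,7,0]]]'

```text
t: 12.55
eef_pos: [453.4, 63.7, 49.2]
tool_rot: [-3.141, -0.0, 1.52]
wrist_force: [0.5, 0.5, -0.2]
opening: 0.2
finger_force: 0.0
```

```bash
python3 st.py; python3 - <<'E'
from idx import *
c=capture("wrist");print(index(c)); cv2.imwrite("pics/w5.png",c["image"])
E
```

```text
12.55 R 72.80624074054084 az -120.59115192430748 axis in tool 64.46671690160457 33.8347617502763 z 49.23794070744133 yaw 1.5202021770532212 q6 1.5993974079657955 F [ 0.5  0.5 -0.2]
[(np.float64(140.0), 104.0), (np.float64(348.5), 14.9), (np.float64(14.5), 7.8)]
```

View pics/w5.png

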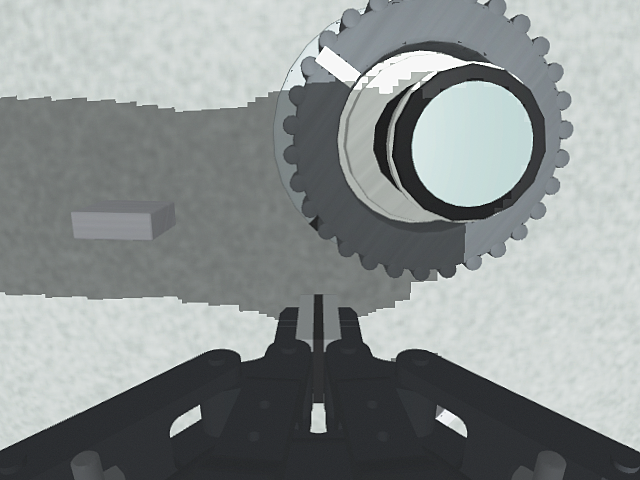

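The index line is at (340,66) and the base mark at (315,223). Nine more back rows, then I re-engage.

Request:
carry_out --series '[[[4.5,-7.5,0,0,0,7,0],[4.5,-7.5,0,0,0,7,0],[4.5,-7.5,0,0,0,7,0],[4.5,-7.5,0,0,0,7,0],[4.5,-7.5,0,0,0,7,0],[4.5,-7.5,0,0,0,7,0],[4.5,-7.5,0,0,0,7,0],[4.5,-7.5,0,0,0,7,0],[4.5,-7.5,0,0,0,7,0],[0,0,0,0,0,0,0]]]'

```text
t: 13.43
eef_pos: [418.4, 130.2, 49.4]
tool_rot: [-3.141, -0.0, 0.43]
wrist_force: [0.4, 0.7, -0.3]
opening: -0.1
finger_force: 0.0
```

```bash
python3 st.py; python3 - <<'E'
from idx import *
c=capture("wrist");print(index(c)); cv2.imwrite("pics/w6.png",c["image"])
# base mark: dark line on disc, r~50-54, z=12
class D(dict): pass
e=dict(c);e["image"]=255-c["image"];print("mark",index(e,np.arange(50,54,.5),12))
E
```

```text
13.4333 R 72.1818390639083 az 176.9439904012553 axis in tool 63.90316306209699 33.56491682258426 z 49.36091446479662 yaw 0.43030284120649354 q6 2.843837566872785 F [ 0.4  0.7 -0.3]
[(np.float64(140.5), 86.8), (np.float64(292.5), 7.0), (np.float64(310.0), 6.4)]
mark [(np.float64(263.5), 69.0), (np.float64(320.5), 63.0), (np.float64(94.0), 51.4)]
```

View pics/w6.png

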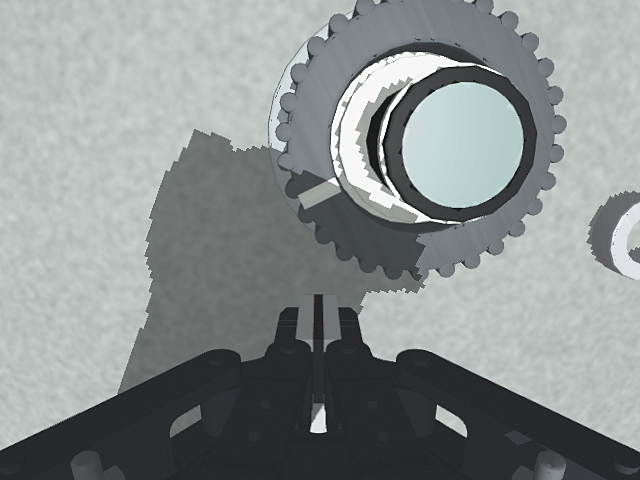

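Request:
carry_out --series '[[[8,4,0,0,0,0,0],[6.5,3.3,0,0,0,0,0],[-2.75,6.2,0,0,0,-7,0],[-2.75,6.2,0,0,0,-7,0],[-2.75,6.2,0,0,0,-7,0],[-2.75,6.2,0,0,0,-7,0],[-2.75,6.2,0,0,0,-7,0],[-2.75,6.2,0,0,0,-7,0],[-2.75,6.2,0,0,0,-7,0],[-2.75,6.2,0,0,0,-7,0],[-2.75,6.2,0,0,0,-7,0],[-2.75,6.2,0,0,0,-7,0]]]'

```text
t: 14.48
eef_pos: [469.4, 73.5, 49.1]
tool_rot: [-3.141, 0.0, 1.659]
wrist_force: [0.5, 0.8, 0.1]
opening: 0.0
finger_force: 0.0
```

```bash
python3 st.py; python3 - <<'E'
from idx import *
c=capture("wrist");print(index(c))
E
```

```text
14.4833 R 56.971767457036364 az -111.7122593037835 axis in tool 50.87393832137359 25.64419401836805 z 49.131078968667126 yaw 1.658746851390113 q6 1.482782421090326 F [0.5 0.8 0.1]
[(np.float64(188.5), 99.4), (np.float64(338.0), 12.9), (np.float64(325.5), 12.1)]
```

Request:
carry_out --series '[[[1.8,0.9,0,0,0,0,0],[-2.7,6.1,0,0,0,-7,0],[-2.7,6.1,0,0,0,-7,0],[-2.7,6.1,0,0,0,-7,0],[-2.7,6.1,0,0,0,-7,0],[-2.7,6.1,0,0,0,-7,0],[-2.7,6.1,0,0,0,-7,0],[-2.7,6.1,0,0,0,-7,0],[-2.7,6.1,0,0,0,-7,0],[-2.7,6.1,0,0,0,-7,0],[-2.7,6.1,0,0,0,-7,0],[-2.7,6.1,0,0,0,-7,0]]]'

```text
t: 15.53
eef_pos: [536.4, 93.3, 49.2]
tool_rot: [-3.138, 0.002, 2.998]
wrist_force: [2.2, -4.4, -3.3]
opening: 0.0
finger_force: 2.5
```

```bash
python3 st.py; python3 - <<'E'
from idx import *
c=capture("wrist");print(index(c))
E
```

```text
15.5333 R 56.59992603663647 az -35.74733838145183 axis in tool 50.18616838113144 26.170596679736626 z 49.21492809245996 yaw 2.9983598536363947 q6 0.18211067512816814 F [ 2.2 -4.4 -3.3]
[(np.float64(262.5), 94.3), (np.float64(33.0), 5.1), (np.float64(49.5), 4.2)]
```

Request:
carry_out --series '[[[-2.0,6.6,0,0,0,-7,0],[-2.7,6.15,0,0,0,-7,0],[-2.7,6.15,0,0,0,-7,0],[-2.7,6.15,0,0,0,-7,0],[-2.7,6.15,0,0,0,-7,0],[-2.7,6.15,0,0,0,-7,0],[-2.7,6.15,0,0,0,-7,0],[-2.7,6.15,0,0,0,-7,0],[-2.7,6.15,0,0,0,-7,0],[-2.7,6.15,0,0,0,-7,0],[-2.7,6.15,0,0,0,-7,0],[-2.7,6.15,0,0,0,-7,0]]]'

```text
t: 16.58
eef_pos: [528.4, 170.3, 49.6]
tool_rot: [-3.138, 0.004, -1.819]
wrist_force: [5.0, 2.9, -3.7]
opening: -0.1
finger_force: 4.0
```

```bash
python3 st.py; python3 - <<'E'
from idx import *
c=capture("wrist");print(index(c))
E
```

```text
16.5833 R 57.97002898449815 az 49.15203886303349 axis in tool 51.8117501199078 26.00128477548349 z 49.58110156083207 yaw -1.8186080427971192 q6 -1.1454925809261685 F [ 5.   2.9 -3.7]
[(np.float64(351.5), 121.2), (np.float64(88.5), 1.3), (np.float64(255.5), 1.2)]
```

Request:
carry_out --series '[[[-2.2,6.5,0,0,0,-7,0],[-2.7,6.15,0,0,0,-7,0],[-2.7,6.15,0,0,0,-7,0],[-2.7,6.15,0,0,0,-7,0],[-2.7,6.15,0,0,0,-7,0],[-2.7,6.15,0,0,0,-7,0],[-2.7,6.15,0,0,0,-7,0],[-2.7,6.15,0,0,0,-7,0],[-2.7,6.15,0,0,0,-7,0],[-2.7,6.15,0,0,0,-7,0],[-2.7,6.15,0,0,0,-7,0],[-2.7,6.15,0,0,0,-7,0]]]'

```text
t: 17.63
eef_pos: [452.3, 168.2, 49.5]
tool_rot: [-3.14, -0.001, -0.352]
wrist_force: [1.6, 1.2, -1.4]
opening: -0.1
finger_force: 0.8
```

```bash
python3 st.py; python3 - <<'E'
from idx import *
c=capture("wrist");print(index(c))
E
```

```text
17.6333 R 56.646607650683876 az 132.44569386540212 axis in tool 50.30461495567384 26.043883590814815 z 49.534053626618416 yaw -0.3522535126714712 q6 -2.5871298114046986 F [ 1.6  1.2 -1.4]
[(np.float64(73.5), 44.4), (np.float64(168.5), 3.3), (np.float64(193.5), 1.7)]
```

Request:
carry_out --series '[[[-13.3,-6.9,0,0,0,0,0],[4.5,-7.5,0,0,0,7,0],[4.5,-7.5,0,0,0,7,0],[4.5,-7.5,0,0,0,7,0],[4.5,-7.5,0,0,0,7,0],[4.5,-7.5,0,0,0,7,0],[4.5,-7.5,0,0,0,7,0],[4.5,-7.5,0,0,0,7,0],[4.5,-7.5,0,0,0,7,0],[4.5,-7.5,0,0,0,7,0],[4.5,-7.5,0,0,0,7,0],[4.5,-7.5,0,0,0,7,0]]]'

```text
t: 18.68
eef_pos: [531.1, 184.7, 49.2]
tool_rot: [3.141, 0.0, -1.71]
wrist_force: [1.0, -1.0, 0.3]
opening: 0.1
finger_force: 0.0
```

Request:
carry_out --series '[[[4.5,-7.5,0,0,0,7,0],[4.5,-7.5,0,0,0,7,0],[4.5,-7.5,0,0,0,7,0],[4.5,-7.5,0,0,0,7,0],[4.5,-7.5,0,0,0,7,0],[4.5,-7.5,0,0,0,7,0],[4.5,-7.5,0,0,0,7,0],[4.5,-7.5,0,0,0,7,0],[4.5,-7.5,0,0,0,7,0],[4.5,-7.5,0,0,0,7,0],[4.5,-7.5,0,0,0,7,0],[4.5,-7.5,0,0,0,7,0]]]'

```text
t: 19.68
eef_pos: [552.7, 90.9, 49.2]
tool_rot: [3.141, -0.0, 3.106]
wrist_force: [0.8, 0.1, -0.1]
opening: -0.2
finger_force: 0.0
```

Request:
carry_out --series '[[[4.5,-7.5,0,0,0,7,0],[4.5,-7.5,0,0,0,7,0],[4.5,-7.5,0,0,0,7,0],[4.5,-7.5,0,0,0,7,0],[0,0,0,0,0,0,0]]]'

```text
t: 20.1
eef_pos: [527.5, 65.2, 49.0]
tool_rot: [-3.14, -0.002, 2.622]
wrist_force: [0.2, 0.2, -0.7]
opening: 0.0
finger_force: 0.0
```

```bash
python3 st.py; python3 - <<'E'
from idx import *
c=capture("wrist");print(index(c))
E
```

```text
20.1 R 71.54461307532328 az -58.850000905422206 axis in tool 62.53209915200897 34.761591386773986 z 48.958634801938764 yaw 2.6218280155094544 q6 0.5037712612839933 F [ 0.2  0.2 -0.7]
[(np.float64(36.0), 22.9), (np.float64(49.5), 16.4), (np.float64(63.5), 5.2)]
```

Request:
carry_out --series '[[[7,4,0,0,0,0,0],[7.5,4.5,0,0,0,0,0],[-2.75,6.2,0,0,0,-7,0],[-2.75,6.2,0,0,0,-7,0],[-2.75,6.2,0,0,0,-7,0],[-2.75,6.2,0,0,0,-7,0],[-2.75,6.2,0,0,0,-7,0],[-2.75,6.2,0,0,0,-7,0],[-2.75,6.2,0,0,0,-7,0],[-2.75,6.2,0,0,0,-7,0],[-2.75,6.2,0,0,0,-7,0],[-2.75,6.2,0,0,0,-7,0]]]'

```text
t: 21.15
eef_pos: [546.7, 140.7, 49.8]
tool_rot: [-3.138, 0.003, -2.425]
wrist_force: [4.1, -1.1, -1.3]
opening: 0.0
finger_force: 1.9
```

```bash
python3 st.py; python3 - <<'E'
from idx import *
c=capture("wrist");print(index(c))
E
```

```text
21.15 R 57.95461731716024 az 14.288111592787846 axis in tool 51.731190772534234 26.127027569820463 z 49.81996850533769 yaw -2.424535698298674 q6 -0.5953926342999419 F [ 4.1 -1.1 -1.3]
[(np.float64(140.0), 86.1), (np.float64(80.5), 9.0), (np.float64(93.5), 6.0)]
```

Request:
carry_out --series '[[[-2.2,6.5,0,0,0,-7,0],[-2.7,6.15,0,0,0,-7,0],[-2.7,6.15,0,0,0,-7,0],[-2.7,6.15,0,0,0,-7,0],[-2.7,6.15,0,0,0,-7,0],[-2.7,6.15,0,0,0,-7,0],[-2.7,6.15,0,0,0,-7,0],[-2.7,6.15,0,0,0,-7,0]]]'

```text
t: 21.87
eef_pos: [510.8, 180.6, 49.8]
tool_rot: [-3.138, 0.003, -1.449]
wrist_force: [3.0, 3.5, -0.4]
opening: -0.1
finger_force: 2.8
```

```bash
python3 st.py; python3 - <<'E'
from idx import *
from scipy.spatial.transform import Rotation as R
c=capture("wrist");print(index(c))
o=get_obs()
def M(p,r):
    m=np.eye(4);m[:3,:3]=R.from_euler("xyz",r).as_matrix();m[:3,3]=p;return m
X=np.linalg.inv(M(o["eef_pos"],o["tool_rot"]))@np.array(c["cam_to_world"])
for nm,p,r,ix,mk in [("w2",[432.16,103.84,231.44],[-3.139,-.0018,.438],(340,185),None),("w5",[453.4,63.7,49.24],[-3.141,0,1.5202],(340,66),(315,223))]:
    e=dict(c);e["cam_to_world"]=M(p,r)@X;e["image"]=cv2.imread(f"pics/{nm}.png");print(nm,index(e))
    if mk:
        q=ray(e,mk,12)[:2]-A;print("mark",np.hypot(*q),np.degrees(np.arctan2(q[1],q[0]))%360)
E
```

```text
21.8667 R 57.90612052076484 az 69.47959134832867 axis in tool 51.35978598919554 26.744928059528906 z 49.84616113386821 yaw -1.4488459687270652 q6 -1.4906898280668797 F [ 3.   3.5 -0.4]
[(np.float64(200.0), 125.6), (np.float64(148.5), 3.6), (np.float64(300.0), 2.4)]
w2 [(np.float64(221.0), 78.8), (np.float64(104.5), 3.3), (np.float64(242.5), 3.3)]
w5 [(np.float64(138.5), 106.2), (np.float64(352.0), 10.1), (np.float64(19.5), 4.3)]
mark 50.7765329571976 220.139273258891
```

Request:
carry_out --series '[[[-2.75,6.2,0,0,0,-7,0],[-2.75,6.2,0,0,0,-7,0],[0,0,0,0,0,0,0],[0,0,0,0,0,0,0]]]'

```text
t: 22.25
eef_pos: [495.8, 183.7, 49.7]
tool_rot: [-3.141, 0.004, -1.213]
wrist_force: [-0.3, 5.6, 2.9]
opening: 0.0
finger_force: 3.6
```

```bash
python3 st.py; python3 - <<'E'
from idx import *
c=capture("wrist");print(index(c))
E
```

```text
22.25 R 57.56726315965525 az 84.70091493708449 axis in tool 51.83377724490845 25.04494608135964 z 49.71287674391661 yaw -1.2131830552078662 q6 -1.7156156304894012 F [-0.3  5.6  2.9]
[(np.float64(217.0), 125.8), (np.float64(322.5), 2.9), (np.float64(302.5), 2.2)]
```

Request:
carry_out --series '[[[-1.6,3.5,0,0,0,-4,0],[0,0,0,0,0,0,0],[0,0,0,0,0,0,0]]]'

```text
t: 22.55
eef_pos: [492.4, 183.8, 49.7]
tool_rot: [-3.14, 0.004, -1.144]
wrist_force: [-0.6, 6.5, 2.3]
opening: -0.0
finger_force: 3.5
```

```bash
python3 st.py; python3 - <<'E'
from idx import *
c=capture("wrist");print(index(c))
E
```

```text
22.55 R 57.48150821045254 az 88.0815753420186 axis in tool 51.49419771702847 25.54351948396898 z 49.70367925359009 yaw -1.143799297746031 q6 -1.7833444144173773 F [-0.6  6.5  2.3]
[(np.float64(220.5), 126.1), (np.float64(326.0), 2.7), (np.float64(306.0), 2.2)]
```

Request:
carry_out --series '[[[-9,-4.5,0,0,0,0,0],[-9,-4.5,0,0,0,0,0],[-9,-4.5,0,0,0,0,0],[0,0,-35,0,0,0,0],[0,0,-35,0,0,0,0],[0,0,-35,0,0,0,0],[0,0,-35,0,0,0,0],[0,0,0,0,0,0,0],[0,0,0,0,0,0,0],[0,0,0,0,0,0,0]]]'

```text
t: 23.43
eef_pos: [493.0, 212.2, 188.8]
tool_rot: [3.141, -0.0, -1.14]
wrist_force: [-0.2, 0.4, 0.4]
opening: 0.2
finger_force: 0.0
```

```bash
python3 st.py; python3 - <<'E'
from idx import *
c=capture("wrist");print(index(c));cv2.imwrite("pics/w7.png",c["image"])
E
```

```text
23.4333 R 85.80155062848267 az 88.33320389417672 axis in tool 76.89767620212474 38.061180814121535 z 188.78642008241812 yaw -1.1402808921556902 q6 -1.7323165354019374 F [-0.2  0.4  0.4]
[(np.float64(221.5), 129.8), (np.float64(305.5), 2.2), (np.float64(325.5), 2.1)]
```

View pics/w7.png

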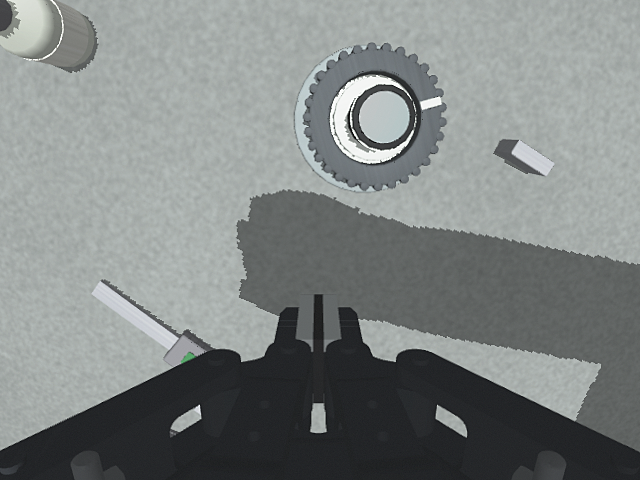

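The lens is still standing, and the index line at (430,103) reads 221.5° against 221° at the start. The logged steps add up to 720° anticlockwise, so I'm handing in.

```bash
python3 -c "
from bench import *
print(job_done())"
```

```text
the job is handed in; nothing more can be done
None
```

I loosened the long-lens collar two full turns anticlockwise, leaving its index line within about 1° of the mark; the lens is still standing, I grasped and lifted nothing, and the job was handed in at about 23.5 s.

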